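# Check the screw caps of specimen jars and log them on a tactile keypad

### The arm

A 7-joint arm with a two-finger parallel gripper is mounted at the origin on the work surface. World frame = base frame: x ahead of the robot, y to its left, z up, the work surface at z = 0. Lengths are in m, angles in rad, forces in N, time in s.
With the tool pointing down it reaches from about 0.4 to 0.85 m from the base axis. Payload 4.5 kg.
Tool frame: the origin (TCP) lies at the very end of the fingers, on their centre line; the grasp point (between the pads) lies 19 mm behind it (r.grip_point_offset is the distance from the TCP to the grasp point, in m); z points along the fingers, y is the line along which they close (so a half turn about z gives the same grasp; the last joint's range is limited). The gripper opens to 88 mm and grips with 3 to 60 N. Pads are 18 mm wide; open, the fingers measure 123 mm over their backs; the gripper's body (75 mm by 187 mm) begins 45 mm behind the grasp point.
Start: joints at [-1.167, 0.689, -0.195, 1.565, 0.157, 0.902, -0.215], TCP at [0.226, 0.583, 0.239] pointing down, gripper open.
Joint ranges: [-3.01, 3.01], [-0.46, 2.08], [-1.47, 1.51], [0.13, 2.56], [-1, 4.14], [0.04, 2.09], [-2.66, 2.66]. Speed limits (rad/s): [2.57, 2.57, 3.14, 3.14, 3.14, 3.14, 3.14].

### API

Orientations are given as a unit quaternion [x, y, z, w].
In Python, from plant import r gives the robot as it stands.
- The arm moves only by the tool carry_out, never from a script. Its argument "rows" is a list of rows, each a list of 3 entries, a list of its own where there are three numbers: the shift along the tool's x, y, z in cm, then the turn, a rotation vector about the tool's x, y, z in degrees, then the closure, from 0 (fully open) to 1 (shut). A call has 1 to 12 rows; each row is the pose to reach, as a shift and turn from the pose commanded when the call began, along the tool's axes at that moment; what a row does not reach only later rows make up. A row lasts 1/10 s, in which the tool goes at most 50 mm and 8.59 degrees, less where a joint would pass 70% of its speed; a pose out of reach is approached as far as the arm can. A call with a gripper value outside its range is refused whole. The fingers move at their own pace and stop on an object; "newtons" is the grip in N (left out, the last holds). Time passes only in rows, so rows that repeat a pose let the fingers close. It gives the time, the measured TCP pose, the force, the opening and the grip force at its end, in the units of the state.
- r.get_state(): the state, without advancing time (a new reading comes with each control period).
- r.snapshot(name): name is "side" or "top" or "wrist"; returns a dict with "image" (420x560x3 uint8, red, green, blue), "fx", "fy", "cx", "cy" (pixels), "dist_coeffs" ([k1, k2, p1, p2, k3] as OpenCV has them; the pictures are not rectified), "pose" (4x4, takes a point from camera to world coordinates). Camera axes: x right, y up, looking along -z (the intrinsics and any distortion apply to the point x, -y, -z); pixel columns grow to the right and rows downward; lengths in m; the calibration is good to about 2 mm. A picture is of the moment at which its call begins. There is no depth.
- r.finish_job(): hands the job in; it is judged then, once.
The state is a dict: "clock": time; "q": joint angles; "qd": joint speeds; "joint_torque": joint torques, N m; "tool_pos": TCP position; "eef_rot": TCP orientation; "contact_force": force on the tool from outside, world axes, zero at the start; "moment": the same for the moment, N m; "opening": opening from 0.0 (shut) to 1.0 (fully open); "finger_force": force on a finger pad.
Only numpy, scipy, OpenCV 4.12 (cv2) and the standard library are available. Lean on these libraries where they do the work, as an engineer would, in place of code of your own. Each camera call takes 0.05 s, during which the arm holds its last target. There are 200 camera calls.

### The job

Start the check by pressing the green key on the white console just until it clicks, then twist-test the cap of every specimen jar: stand the jars whose cap is tight upright on the blue mat and those whose cap is loose upright on the orange mat, leaving each loose cap turned so that its white line is clearly out of line with the red dot on the jar. When all are sorted, log them by pressing the blue key and then the orange key; press every key gently, only until its click, never crushing it down to its stop. Leave the red key and all the other things on the bench alone.

Things in the scene. Friction and masses are not known exactly. Their poses are not given: they have to be found in the camera images.
- jarA_grip (a point): Specimen jar (identical to the others, 0.25 kg): clear square body 42 x 42 x 44 mm with a tall black round screw cap above it, 36 mm across and 34 mm high; 80 mm overall. This point is the centre of the cap, on the jar's upright axis, 63 mm above the jar's underside (the shoulder of the body is 19 mm below this point, the cap's top 17 mm above). z is up, axes turn with the jar's body. May be absent. The cap stays on when the jar is lifted by it.
- capA (a joint): Angle of the screw cap on jarA (rad, counter-clockwise from above positive, stops at +-2.5), 0 at the start, when the white line on the cap is in line with the red dot on the jar's shoulder. A loose cap turns on its jar almost without resistance, both ways, and stays where left; a tight cap does not turn on its jar: the whole jar turns with it on its smooth support.
- jarB_grip (a point): Specimen jar (identical to the others, 0.25 kg): clear square body 42 x 42 x 44 mm with a tall black round screw cap above it, 36 mm across and 34 mm high; 80 mm overall. This point is the centre of the cap, on the jar's upright axis, 63 mm above the jar's underside (the shoulder of the body is 19 mm below this point, the cap's top 17 mm above). z is up, axes turn with the jar's body. May be absent. The cap stays on when the jar is lifted by it.
- capB (a joint): Angle of the screw cap on jarB (rad, counter-clockwise from above positive, stops at +-2.5), 0 at the start, when the white line on the cap is in line with the red dot on the jar's shoulder. A loose cap turns on its jar almost without resistance, both ways, and stays where left; a tight cap does not turn on its jar: the whole jar turns with it on its smooth support.
- jarC_grip (a point): Specimen jar (identical to the others, 0.25 kg): clear square body 42 x 42 x 44 mm with a tall black round screw cap above it, 36 mm across and 34 mm high; 80 mm overall. This point is the centre of the cap, on the jar's upright axis, 63 mm above the jar's underside (the shoulder of the body is 19 mm below this point, the cap's top 17 mm above). z is up, axes turn with the jar's body. May be absent. The cap stays on when the jar is lifted by it.
- capC (a joint): Angle of the screw cap on jarC (rad, counter-clockwise from above positive, stops at +-2.5), 0 at the start, when the white line on the cap is in line with the red dot on the jar's shoulder. A loose cap turns on its jar almost without resistance, both ways, and stays where left; a tight cap does not turn on its jar: the whole jar turns with it on its smooth support.
- jarD_grip (a point): Specimen jar (identical to the others, 0.25 kg): clear square body 42 x 42 x 44 mm with a tall black round screw cap above it, 36 mm across and 34 mm high; 80 mm overall. This point is the centre of the cap, on the jar's upright axis, 63 mm above the jar's underside (the shoulder of the body is 19 mm below this point, the cap's top 17 mm above). z is up, axes turn with the jar's body. May be absent. The cap stays on when the jar is lifted by it.
- capD (a joint): Angle of the screw cap on jarD (rad, counter-clockwise from above positive, stops at +-2.5), 0 at the start, when the white line on the cap is in line with the red dot on the jar's shoulder. A loose cap turns on its jar almost without resistance, both ways, and stays where left; a tight cap does not turn on its jar: the whole jar turns with it on its smooth support.
- jarE_grip (a point): Specimen jar (identical to the others, 0.25 kg): clear square body 42 x 42 x 44 mm with a tall black round screw cap above it, 36 mm across and 34 mm high; 80 mm overall. This point is the centre of the cap, on the jar's upright axis, 63 mm above the jar's underside (the shoulder of the body is 19 mm below this point, the cap's top 17 mm above). z is up, axes turn with the jar's body. May be absent. The cap stays on when the jar is lifted by it.
- capE (a joint): Angle of the screw cap on jarE (rad, counter-clockwise from above positive, stops at +-2.5), 0 at the start, when the white line on the cap is in line with the red dot on the jar's shoulder. A loose cap turns on its jar almost without resistance, both ways, and stays where left; a tight cap does not turn on its jar: the whole jar turns with it on its smooth support.
- mat_blue: Flat blue mat, fixed, for jars with tight caps: 110 mm along its x, 240 mm along its y, 2 mm thick; origin at the centre of its underside, on the table.
- mat_orange: Flat orange mat, fixed, for jars with loose caps: 110 mm along its x, 240 mm along its y, 2 mm thick; origin at the centre of its underside, on the table.
- plate: Fixed bare aluminium plate 150 (x) x 270 (y) x 3 mm on which the jars stand at first; origin at the centre of its underside.
- console: Fixed white console, 150 (x) x 130 (y) x 40 mm, with four round dome keys 26 mm across on its flat top, which stand 9 mm proud at rest (their tops 49 mm above the table). Origin at the centre of its underside. Key centres in its frame (x, y in mm): green (-48, 27), blue (4, 27), orange (4, -27), red (-48, -27). A dark green display strip lies on the side away from the robot (+x).
- key_green (a joint): Depth of the green key (START) on the console (m), 0 at rest, growing as it is pressed straight down; it springs back. Tactile dome: the force rises to about 5.3 N at 1.7 mm, then collapses (the click) to about 3.3 N at 3 mm and 1.3 N at 4.3 mm, and rises again to 6.6 N at 6 mm; the stop is at 7 mm. The click is registered from 3 mm; 6 mm or deeper counts as crushing it.
- key_blue (a joint): Depth of the blue key (log the tight jars) on the console (m), 0 at rest, growing as it is pressed straight down; it springs back. Tactile dome: the force rises to about 5.3 N at 1.7 mm, then collapses (the click) to about 3.3 N at 3 mm and 1.3 N at 4.3 mm, and rises again to 6.6 N at 6 mm; the stop is at 7 mm. The click is registered from 3 mm; 6 mm or deeper counts as crushing it.
- key_orange (a joint): Depth of the orange key (log the loose jars) on the console (m), 0 at rest, growing as it is pressed straight down; it springs back. Tactile dome: the force rises to about 5.3 N at 1.7 mm, then collapses (the click) to about 3.3 N at 3 mm and 1.3 N at 4.3 mm, and rises again to 6.6 N at 6 mm; the stop is at 7 mm. The click is registered from 3 mm; 6 mm or deeper counts as crushing it.
- key_red (a joint): Depth of the red key (CLEAR: leave alone) on the console (m), 0 at rest, growing as it is pressed straight down; it springs back. Tactile dome: the force rises to about 5.3 N at 1.7 mm, then collapses (the click) to about 3.3 N at 3 mm and 1.3 N at 4.3 mm, and rises again to 6.6 N at 6 mm; the stop is at 7 mm. The click is registered from 3 mm; 6 mm or deeper counts as crushing it.
- objective: Steel microscope objective, upright, 34 mm across, 46 mm high; loose bystander, to be left where it is. Origin at the centre of its underside.
- dish: Shallow round glass dish, 72 mm across, 16 mm high; loose bystander, to be left where it is. Origin at the centre of its underside.
- oil: Small amber oil bottle, 34 mm across, 70 mm high; loose bystander, to be left where it is. Origin at the centre of its underside.
- brush: Brush lying flat, 160 mm long; loose bystander, to be left where it is. Origin at the centre of its underside.
- driver: Screwdriver lying flat, 150 mm long; loose bystander, to be left where it is. Origin at the centre of its underside.
Not all that is in view belongs to the job. Leave any yellow look-alike of the part that bears jarD_grip alone.

How it is judged:
On the way, in this order (a step that is already met when the one before it is completed fails the run):
1. the green key is pressed to its click (value of joint key_green above 0.003 m), for 0.02 s.
2. every jar stands released on the mat for its kind of cap, loose caps turned (the seal point, built into each jar and not readable, lies high in jars with a tight cap and low in those with a loose one) (angle between each of jarA_grip, jarB_grip, jarC_grip, jarD_grip, jarE_grip's own z axis and vertical below 0.12 rad and height (world z) of each of jarA_grip, jarB_grip, jarC_grip, jarD_grip, jarE_grip below 0.075 m and ((z of jarA_seal in the frame of jarA above 0.03 m and x of jarA_grip in the frame of mat_blue between -0.05 and 0.05 m and y of jarA_grip in the frame of mat_blue between -0.115 and 0.115 m) or (z of jarA_seal in the frame of jarA below 0.03 m and (value of joint capA above 0.2 rad or value of joint capA below -0.2 rad) and x of jarA_grip in the frame of mat_orange between -0.05 and 0.05 m and y of jarA_grip in the frame of mat_orange between -0.115 and 0.115 m)) and ((z of jarB_seal in the frame of jarB above 0.03 m and x of jarB_grip in the frame of mat_blue between -0.05 and 0.05 m and y of jarB_grip in the frame of mat_blue between -0.115 and 0.115 m) or (z of jarB_seal in the frame of jarB below 0.03 m and (value of joint capB above 0.2 rad or value of joint capB below -0.2 rad) and x of jarB_grip in the frame of mat_orange between -0.05 and 0.05 m and y of jarB_grip in the frame of mat_orange between -0.115 and 0.115 m)) and ((z of jarC_seal in the frame of jarC above 0.03 m and x of jarC_grip in the frame of mat_blue between -0.05 and 0.05 m and y of jarC_grip in the frame of mat_blue between -0.115 and 0.115 m) or (z of jarC_seal in the frame of jarC below 0.03 m and (value of joint capC above 0.2 rad or value of joint capC below -0.2 rad) and x of jarC_grip in the frame of mat_orange between -0.05 and 0.05 m and y of jarC_grip in the frame of mat_orange between -0.115 and 0.115 m)) and ((z of jarD_seal in the frame of jarD above 0.03 m and x of jarD_grip in the frame of mat_blue between -0.05 and 0.05 m and y of jarD_grip in the frame of mat_blue between -0.115 and 0.115 m) or (z of jarD_seal in the frame of jarD below 0.03 m and (value of joint capD above 0.2 rad or value of joint capD below -0.2 rad) and x of jarD_grip in the frame of mat_orange between -0.05 and 0.05 m and y of jarD_grip in the frame of mat_orange between -0.115 and 0.115 m)) and ((z of jarE_seal in the frame of jarE above 0.03 m and x of jarE_grip in the frame of mat_blue between -0.05 and 0.05 m and y of jarE_grip in the frame of mat_blue between -0.115 and 0.115 m) or (z of jarE_seal in the frame of jarE below 0.03 m and (value of joint capE above 0.2 rad or value of joint capE below -0.2 rad) and x of jarE_grip in the frame of mat_orange between -0.05 and 0.05 m and y of jarE_grip in the frame of mat_orange between -0.115 and 0.115 m)) and contact force between the fingers and jarA below 0.1 N and contact force between the fingers and jarB below 0.1 N and contact force between the fingers and jarC below 0.1 N and contact force between the fingers and jarD below 0.1 N and contact force between the fingers and jarE below 0.1 N), for 0.2 s.
3. the blue key is pressed to its click (value of joint key_blue above 0.003 m), for 0.02 s.
4. the orange key is pressed to its click (value of joint key_orange above 0.003 m), for 0.02 s.
At the end, for the whole second after the job is handed in: Every jar stands still and upright (0.12 rad), its axis over its mat (within 50 mm of the centre along x, 115 mm along y): tight caps on blue, loose caps on orange, each loose cap turned at least 0.2 rad from its mark; all keys back up (1.5 mm) (angle between each of jarA_grip, jarB_grip, jarC_grip, jarD_grip, jarE_grip's own z axis and vertical below 0.12 rad and height (world z) of each of jarA_grip, jarB_grip, jarC_grip, jarD_grip, jarE_grip below 0.075 m and ((z of jarA_seal in the frame of jarA above 0.03 m and x of jarA_grip in the frame of mat_blue between -0.05 and 0.05 m and y of jarA_grip in the frame of mat_blue between -0.115 and 0.115 m) or (z of jarA_seal in the frame of jarA below 0.03 m and (value of joint capA above 0.2 rad or value of joint capA below -0.2 rad) and x of jarA_grip in the frame of mat_orange between -0.05 and 0.05 m and y of jarA_grip in the frame of mat_orange between -0.115 and 0.115 m)) and ((z of jarB_seal in the frame of jarB above 0.03 m and x of jarB_grip in the frame of mat_blue between -0.05 and 0.05 m and y of jarB_grip in the frame of mat_blue between -0.115 and 0.115 m) or (z of jarB_seal in the frame of jarB below 0.03 m and (value of joint capB above 0.2 rad or value of joint capB below -0.2 rad) and x of jarB_grip in the frame of mat_orange between -0.05 and 0.05 m and y of jarB_grip in the frame of mat_orange between -0.115 and 0.115 m)) and ((z of jarC_seal in the frame of jarC above 0.03 m and x of jarC_grip in the frame of mat_blue between -0.05 and 0.05 m and y of jarC_grip in the frame of mat_blue between -0.115 and 0.115 m) or (z of jarC_seal in the frame of jarC below 0.03 m and (value of joint capC above 0.2 rad or value of joint capC below -0.2 rad) and x of jarC_grip in the frame of mat_orange between -0.05 and 0.05 m and y of jarC_grip in the frame of mat_orange between -0.115 and 0.115 m)) and ((z of jarD_seal in the frame of jarD above 0.03 m and x of jarD_grip in the frame of mat_blue between -0.05 and 0.05 m and y of jarD_grip in the frame of mat_blue between -0.115 and 0.115 m) or (z of jarD_seal in the frame of jarD below 0.03 m and (value of joint capD above 0.2 rad or value of joint capD below -0.2 rad) and x of jarD_grip in the frame of mat_orange between -0.05 and 0.05 m and y of jarD_grip in the frame of mat_orange between -0.115 and 0.115 m)) and ((z of jarE_seal in the frame of jarE above 0.03 m and x of jarE_grip in the frame of mat_blue between -0.05 and 0.05 m and y of jarE_grip in the frame of mat_blue between -0.115 and 0.115 m) or (z of jarE_seal in the frame of jarE below 0.03 m and (value of joint capE above 0.2 rad or value of joint capE below -0.2 rad) and x of jarE_grip in the frame of mat_orange between -0.05 and 0.05 m and y of jarE_grip in the frame of mat_orange between -0.115 and 0.115 m)) and linear speed of each of jarA, jarB, jarC, jarD, jarE below 0.03 m/s and value of joint each of key_green, key_blue, key_orange, key_red below 0.0015 m); the robot touches nothing.
It fails at once if a key is crushed (pressed 6 mm or deeper) (value of joint any of key_green, key_blue, key_orange above 0.006 m).
It fails at once if the red key is pressed (value of joint key_red above 0.0012 m).
It fails at once if a bystander is moved more than 30 mm (distance of any of objective, dish, oil, brush, driver from where it was at the start of the episode above 0.03 m).
Of jarA, jarB, jarC, jarD, jarE only 3 to 5 are there at a start; the rules pass over those that are not, and their reading is None.
At some moment in a run one of jarA, jarB, jarC, jarD, jarE may be knocked a few centimetres aside while the robot is not near it.
It also fails if it takes over 210 s, if anything falls off the work surface, if the arm or the gripper's body presses on something with over 40 N, if the wrist force passes 120 N, or if a joint passes its speed limit or range.

## Working session

There is one attempt and no reset: what is moved stays moved. The work goes in short steps, Python scripts to look and compute and a tool call to move; the robot and the scene stay as the last step left them, time stands still between calls to the robot, and variables do not carry over. Pictures are saved under pics/ and viewed, at most 14 in all, crops included, and the job is handed in when it is done.

Besides the shell and the picture viewer there is one more tool, called after "Emit:" as name(argument=value, ...) on one line, values as JSON. carry_out: Moves the arm, as the interface text tells. Its arguments: {"type":"object","properties":{"rows":{"type":"array"},"newtons":{"type":"number"}},"required":["rows"]}

```bash
mkdir -p pics; ls
cat > h.py <<'E'
import numpy as np, cv2
from plant import r
from scipy.spatial.transform import Rotation as R
def snap(n,f=None):
    s=r.snapshot(n)
    if f: cv2.imwrite('pics/'+f,cv2.cvtColor(s['image'],cv2.COLOR_RGB2BGR))
    return s
def K(s): return np.array([[s['fx'],0,s['cx']],[0,s['fy'],s['cy']],[0,0,1.]])
def to_world(s,px,z):
    u=cv2.undistortPoints(np.array(px,float).reshape(-1,1,2),K(s),np.array(s['dist_coeffs'],float)).reshape(-1,2)
    P=np.array(s['pose']); d=np.c_[u[:,0],-u[:,1],-np.ones(len(u))]@P[:3,:3].T
    return P[:3,3]+d*((z-P[2,3])/d[:,2])[:,None]
def to_px(s,X):
    P=np.array(s['pose']); c=(np.array(X,float).reshape(-1,3)-P[:3,3])@P[:3,:3]
    return cv2.projectPoints(c*[1,-1,-1],np.zeros(3),np.zeros(3),K(s),np.array(s['dist_coeffs'],float))[0].reshape(-1,2)
def rel(target,yaw=None):
    """shift in cm in tool axes to world target; turn about tool z"""
    st=r.get_state(); T=R.from_quat(st['eef_rot'])
    return np.round(T.inv().apply(np.array(target)-st['tool_pos'])*100,2)
E
python3 - <<'E'
from h import *
np.set_printoptions(precision=4,suppress=True)
s=snap('top','top0.png'); print(s['pose'],s['fx'],s['dist_coeffs'])
s=snap('side','side0.png');print(s['pose'],s['fx'])
st=r.get_state();print(st, R.from_quat(st['eef_rot']).as_matrix(), r.grip_point_offset)
E
```

```text
pics
[[ 0.0198  0.9968 -0.0769  0.4932]
 [-0.9998  0.019  -0.0108 -0.0155]
 [-0.0093  0.0771  0.997   1.0631]
 [ 0.      0.      0.      1.    ]] 460.9970704788337 [-0.1487  0.      0.      0.      0.    ]
[[-0.981   0.1071 -0.162   0.4127]
 [-0.1937 -0.6012  0.7752  0.7009]
 [-0.0144  0.7919  0.6105  0.6721]
 [ 0.      0.      0.      1.    ]] 440.7226314181493
{'clock': 0.1, 'q': array([-1.1672,  0.6899, -0.1945,  1.5662,  0.1573,  0.9025, -0.2151]), 'qd': array([-0.0006, -0.0026, -0.0008, -0.0032, -0.0025, -0.0014,  0.0003]), 'joint_torque': array([ -0.0029, -52.8511,  -1.2713, -15.3841,  -0.0525,   0.0019,
         0.    ]), 'tool_pos': array([0.2258, 0.5822, 0.238 ]), 'eef_rot': array([ 0.1838,  0.983 , -0.0008, -0.0001]), 'contact_force': array([ 0.0467,  0.037 , -0.0291]), 'moment': array([ 0.0318,  0.0229, -0.0177]), 'finger_force': 0.0, 'opening': 0.9995608789623028} [[-0.9324  0.3614 -0.0005]
 [ 0.3614  0.9324 -0.0015]
 [-0.0001 -0.0016 -1.    ]] 0.0187
```

View pics/top0.png

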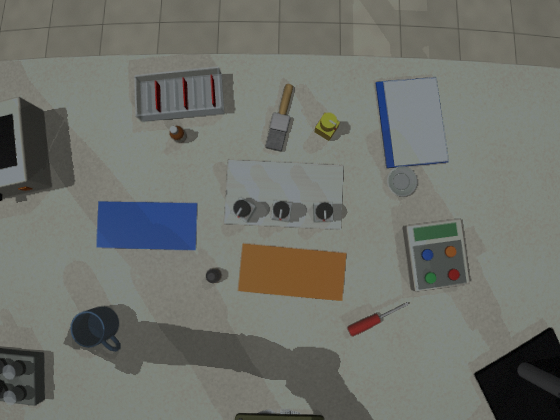

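View pics/side0.png

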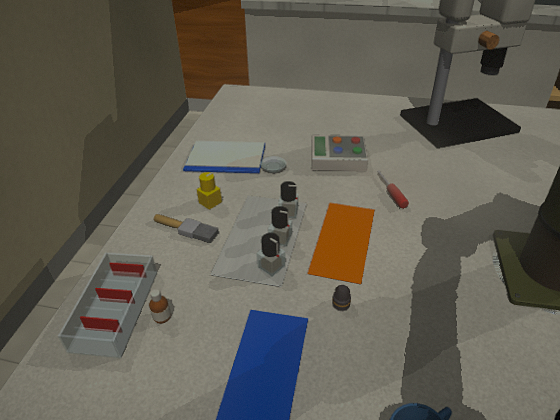

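Three jars stand in top view at about (243,209), (283,211) and (325,212). The keys are green (431,278), blue (428,255), orange (450,252) and red (453,274). The yellow look-alike is at (328,122), and the mats are clearly visible.

```bash
cat > m.py <<'E'
from h import *
np.set_printoptions(precision=4,suppress=True)
s=snap('top'); im=s['image'].astype(int)
hsv=cv2.cvtColor(s['image'],cv2.COLOR_RGB2HSV).astype(int)
def blob(m,roi,z,name,box=False):
    x0,y0,x1,y1=roi; mm=np.zeros(m.shape,np.uint8); mm[y0:y1,x0:x1]=m[y0:y1,x0:x1]
    n,l,stt,c=cv2.connectedComponentsWithStats(mm)
    if n<2: print(name,'none');return
    k=1+np.argmax(stt[1:,4]); 
    if box:
        rc=cv2.minAreaRect(np.argwhere(l==k)[:,::-1].astype(np.float32)); w=to_world(s,cv2.boxPoints(rc),z); e=w[1]-w[0];f=w[2]-w[1]
        print(name,w.mean(0),'edges',np.linalg.norm(e),np.degrees(np.arctan2(e[1],e[0])),np.linalg.norm(f),np.degrees(np.arctan2(f[1],f[0])))
    else: print(name,stt[k,4],c[k],to_world(s,c[k],z)[0])
H,S,V=hsv[...,0],hsv[...,1],hsv[...,2]
Y=S>90
blob(Y&(H>100)&(H<125),(80,190,210,260),.002,'blue',1)
blob(Y&(H>5)&(H<25),(230,235,355,305),.002,'orange',1)
C=(405,240,470,290)
blob(Y&(H>40)&(H<80),(415,265,445,290),.048,'kgreen')
blob(Y&(H>100)&(H<125),(415,245,440,265),.048,'kblue')
blob(Y&(H>5)&(H<25),(440,242,465,262),.048,'korange')
blob(Y&((H>170)|(H<5)),(440,265,465,285),.048,'kred')
for n,x in zip('123',(243,283,325)): blob(V<48,(x-18,195,x+16,228),.080,'cap'+n)
blob((V>110)&(S<60),(220,155,348,232),.003,'plate',1)
cr=s['image'][150:310,210:480]
cv2.imwrite('pics/crop0.png',cv2.resize(cr,None,fx=2.9,fy=2.9,interpolation=cv2.INTER_CUBIC)[...,::-1])
E
python3 m.py
```

```text
blue [0.5314 0.3211 0.002 ] edges 0.11122500804800933 1.1771383661526438 0.2402973463503865 -90.43062025057003
orange [ 0.4314 -0.0234  0.002 ] edges 0.11015252348823264 -4.117297513687249 0.24052763090401705 -94.32487653013612
kgreen 103 [429.9903 277.5534] [ 0.4255 -0.3298  0.048 ]
kblue 106 [426.9623 254.4434] [ 0.4766 -0.3225  0.048 ]
korange 108 [450.1111 251.1574] [ 0.4845 -0.3757  0.048 ]
kred 103 [453.4466 274.1165] [ 0.4334 -0.3838  0.048 ]
cap1 177 [242.2825 207.5706] [0.5707 0.0861 0.08  ]
cap2 168 [281.0655 208.8631] [0.5695 0.0029 0.08  ]
cap3 183 [323.8579 210.0273] [ 0.5687 -0.0887  0.08  ]
plate [ 0.6131 -0.0004  0.003 ] edges 0.2971089171384402 -88.97598401767645 0.17733318800025075 -179.54577630757987
```

View pics/crop0.png

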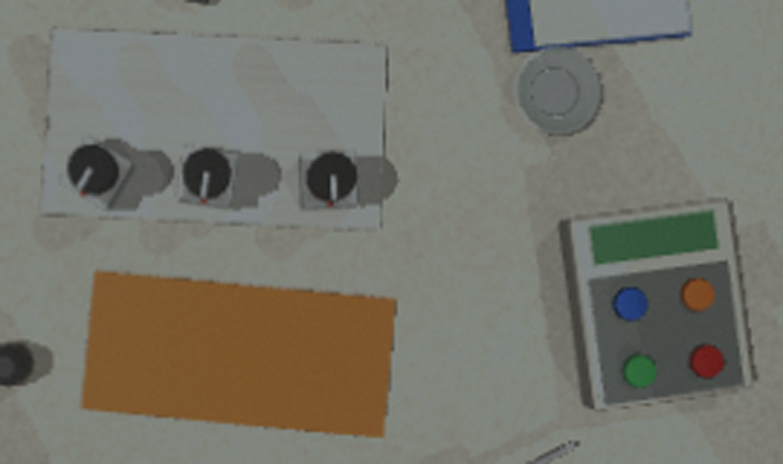

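Bare plan: swing toward the jars while turning tool y along world x, and close the fingers.

Emit:
carry_out(rows=[[[-43,-35,-1],[0,0,69],1],[[-43,-35,-1],[0,0,69],1],[[-43,-35,-1],[0,0,69],1],[[-43,-35,-1],[0,0,69],1],[[-43,-35,-1],[0,0,69],1],[[-43,-35,-1],[0,0,69],1],[[-43,-35,-1],[0,0,69],1],[[-43,-35,-1],[0,0,69],1],[[-43,-35,-1],[0,0,69],1],[[-43,-35,-1],[0,0,69],1],[[-43,-35,-1],[0,0,69],1],[[-43,-35,-1],[0,0,69],1]], newtons=15)

```text
clock: 1.35
tool_pos: [0.5034, 0.0931, 0.249]
eef_rot: [0.712, 0.702, -0.0, 0.002]
contact_force: [-0.3, 1.1, 0.5]
opening: 0.001
finger_force: 0.0
```

Run:
```python
from h import *
np.set_printoptions(precision=4,suppress=True)
st=r.get_state();print(st['clock'],st['q'],st['tool_pos'],R.from_quat(st['eef_rot']).as_matrix(),st['opening'],st['contact_force'])
print(rel([.4255,-.3298,.10]))
```

```text
1.35 [-0.3379  0.5272  0.0969  1.9016 -0.0673  0.7142 -0.2185] [0.5034 0.0931 0.249 ] [[ 0.0152  0.9999  0.0029]
 [ 0.9999 -0.0152 -0.004 ]
 [-0.004   0.003  -1.    ]] 0.000993844056331604 [-0.3136  1.0503  0.5311]
[-42.35  -7.19  15.05]
```

Emit:
carry_out(rows=[[[-42.3,-7.2,13],[0,0,0],1],[[-42.3,-7.2,13],[0,0,0],1],[[-42.3,-7.2,13],[0,0,0],1],[[-42.3,-7.2,13],[0,0,0],1],[[-42.3,-7.2,13],[0,0,0],1],[[-42.3,-7.2,13],[0,0,0],1],[[-42.3,-7.2,13],[0,0,0],1],[[-42.3,-7.2,13],[0,0,0],1],[[-42.3,-7.2,13],[0,0,0],1],[[-42.3,-7.2,13],[0,0,0],1],[[-42.3,-7.2,13],[0,0,0],1],[[-42.3,-7.2,13],[0,0,0],1]])

```text
clock: 2.55
tool_pos: [0.4277, -0.3198, 0.1187]
eef_rot: [0.707, 0.707, 0.001, -0.0]
contact_force: [0.1, 0.2, 0.2]
opening: 0.003
finger_force: 0.0
```

Run:
```python
from h import *
np.set_printoptions(precision=4,suppress=True)
st=r.get_state();print(st['clock'],st['tool_pos'],R.from_quat(st['eef_rot']).as_matrix(),st['contact_force'])
print(rel([.4255,-.3298,.055]))
s=snap('wrist','w0.png'); print(s['pose'],to_px(s,[.4255,-.3298,.049]))
```

```text
2.55 [ 0.4277 -0.3198  0.1187] [[ 0.001   1.      0.0004]
 [ 1.     -0.001   0.0015]
 [ 0.0015  0.0004 -1.    ]] [0.0906 0.1992 0.2324]
[-1.01 -0.22  6.37]
[[ 1.      0.0006  0.0006  0.4273]
 [-0.0008  0.9491  0.315  -0.2385]
 [-0.0003 -0.315   0.9491  0.2642]
 [ 0.      0.      0.      1.    ]] [[280.7003 238.2631]]
```

View pics/w0.png

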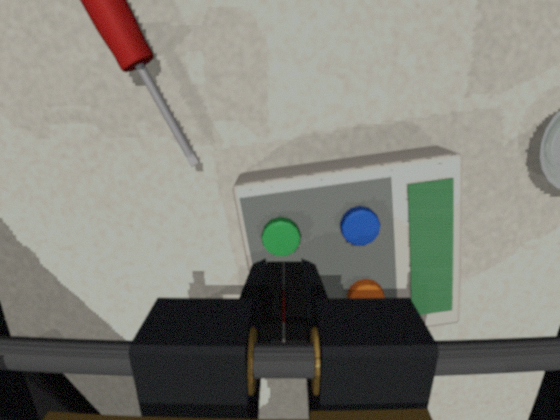

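The wrist view puts the green key at (281,238), which matches the projection. Going down to just above it.

Emit:
carry_out(rows=[[[-1.0,-0.2,3],[0,0,0],1],[[-1.0,-0.2,5.5],[0,0,0],1],[[-1.0,-0.2,6.4],[0,0,0],1],[[-1.0,-0.2,6.4],[0,0,0],1],[[-1.0,-0.2,6.4],[0,0,0],1],[[-1.0,-0.2,6.4],[0,0,0],1]])

```text
clock: 3.2
tool_pos: [0.4258, -0.3317, 0.0558]
eef_rot: [0.708, 0.706, 0.0, 0.001]
contact_force: [0.1, 0.3, -0.5]
opening: 0.002
finger_force: 0.0
```

Run:
```python
from h import *
st=r.get_state();print(st['tool_pos'],st['contact_force'],st['moment'])
```

```text
[ 0.42581008 -0.33165029  0.055826  ] [ 0.10837066  0.29808006 -0.49720602] [-0.09503716  0.05460147 -0.02587961]
```

Emit:
carry_out(rows=[[[0.2,0,0.4],[0,0,0],1],[[0.2,0,0.5],[0,0,0],1],[[0.2,0,0.5],[0,0,0],1]])

```text
clock: 3.5
tool_pos: [0.425, -0.3296, 0.0498]
eef_rot: [0.708, 0.706, 0.0, 0.0]
contact_force: [-0.4, 0.2, 0.7]
opening: 0.005
finger_force: 0.0
```

Emit:
carry_out(rows=[[[0,0,0.1],[0,0,0],1],[[0,0,0.2],[0,0,0],1],[[0,0,0.2],[0,0,0],1],[[0,0,0.2],[0,0,0],1]])

```text
clock: 3.9
tool_pos: [0.425, -0.3299, 0.0479]
eef_rot: [0.708, 0.706, 0.0, 0.0]
contact_force: [-0.1, 0.3, 4.6]
opening: 0.005
finger_force: 2.5
```

Run:
```python
from h import *
st=r.get_state();print(st['tool_pos'],st['contact_force'],st['moment'])
```

```text
[ 0.42500699 -0.32985202  0.04794828] [-0.13008702  0.34940331  4.64354363] [ 0.02823402  0.13820247 -0.02128863]
```

Emit:
carry_out(rows=[[[0,0,0.1],[0,0,0],1],[[0,0,0.2],[0,0,0],1],[[0,0,0.24],[0,0,0],1],[[0,0,0.24],[0,0,0],1]])

```text
clock: 4.3
tool_pos: [0.425, -0.3298, 0.0451]
eef_rot: [0.708, 0.706, 0.0, 0.0]
contact_force: [-0.4, -0.8, 1.0]
opening: 0.004
finger_force: 0.6
```

Clicked (force fell to 1 N at about 4.2 mm). Up and over to the jars.

Emit:
carry_out(rows=[[[0,0,-5],[0,0,0],1],[[0,0,-10],[0,0,0],1],[[24,11,-15.5],[0,0,0],0.3],[[24,11,-15.5],[0,0,0],0.3],[[24,11,-15.5],[0,0,0],0.3],[[24,11,-15.5],[0,0,0],0.3],[[24,11,-15.5],[0,0,0],0.3],[[24,11,-15.5],[0,0,0],0.3],[[24,11,-15.5],[0,0,0],0.3],[[24,11,-15.5],[0,0,0],0.3],[[24,11,-15.5],[0,0,0],0.3]])

```text
clock: 5.4
tool_pos: [0.5344, -0.0923, 0.1998]
eef_rot: [0.709, 0.705, -0.001, -0.0]
contact_force: [0.3, 0.3, -0.4]
opening: 0.698
finger_force: 0.0
```

Run:
```python
from h import *
np.set_printoptions(precision=4,suppress=True)
st=r.get_state();print(st['tool_pos'],R.from_quat(st['eef_rot']).as_matrix(),st['contact_force'],st['q'])
s=snap('wrist','w1.png'); print(to_px(s,[[.568,-.089,.083],[.569,.002,.083]]))
s=snap('top','t1.png');print(to_px(s,[[.568,-.089,.083],[.569,.002,.083],[.570,.086,.083]]))
```

```text
[ 0.5344 -0.0923  0.1998] [[ 0.0064  1.     -0.0019]
 [ 1.     -0.0064 -0.0012]
 [-0.0012 -0.0019 -1.    ]] [ 0.2877  0.3098 -0.4459] [ 0.0642  0.6338  0.0344  1.8635 -0.0315  0.6466  0.1108]
[[329.013  196.7054]
 [334.4651  68.6306]]
[[324.0883 210.2603]
 [281.4372 208.981 ]
 [242.1639 207.7674]]
```

View pics/w1.png

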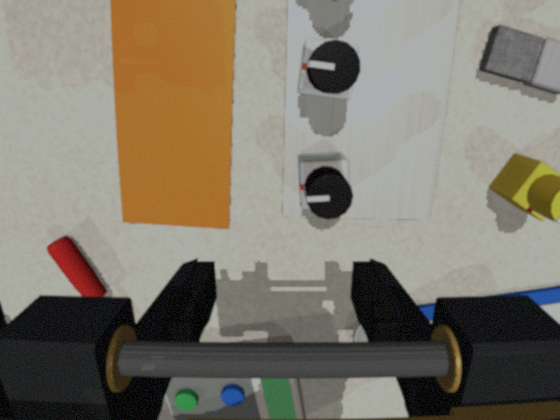

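Wrist view: caps of the third and second jars are at (328,193) and (333,67), with marks towards the orange mat.

Run:
```python
from h import *
np.set_printoptions(precision=4,suppress=True)
s=snap('wrist'); w=to_world(s,[[328,193],[333,67]],.083); print(w)
print(rel([*w[0][:2],.053]))
```

```text
[[ 0.5675 -0.0859  0.083 ]
 [ 0.5683  0.0033  0.083 ]]
[ 0.62  3.27 14.7 ]
```

Emit:
carry_out(rows=[[[0.55,3.3,5],[0,0,0],0.3],[[0.55,3.3,9],[0,0,0],0.3],[[0.55,3.3,13],[0,0,0],0.3],[[0.55,3.3,14.6],[0,0,0],0.3],[[0.55,3.3,14.6],[0,0,0],0.3],[[0.55,3.3,14.6],[0,0,0],0.3],[[0.55,3.3,14.6],[0,0,0],0.7],[[0.55,3.3,14.6],[0,0,0],0.7],[[0.55,3.3,14.6],[0,0,0],0.7],[[0.55,3.3,14.6],[0,0,0],0.7]], newtons=12)

```text
clock: 6.55
tool_pos: [0.5693, -0.0847, 0.0552]
eef_rot: [0.708, 0.706, 0.001, 0.001]
contact_force: [0.1, -0.5, 3.8]
opening: 0.4
finger_force: 12.0
```

Emit:
carry_out(rows=[[[0,0,0],[0,0,8],0.7],[[0,0,0],[0,0,16],0.7],[[0,0,0],[0,0,24],0.7],[[0,0,0],[0,0,32],0.7],[[0,0,0],[0,0,40],0.7],[[0,0,0],[0,0,48],0.7],[[0,0,0],[0,0,56],0.7],[[0,0,0],[0,0,60],0.7],[[0,0,0],[0,0,60],0.7],[[0,0,0],[0,0,60],0.7]])

```text
clock: 7.55
tool_pos: [0.5709, -0.0855, 0.0553]
eef_rot: [0.966, 0.258, 0.002, 0.001]
contact_force: [2.9, -1.8, 5.5]
opening: 0.4
finger_force: 12.0
```

Run:
```python
from h import *
np.set_printoptions(precision=4,suppress=True)
st=r.get_state();print(st['tool_pos'],st['contact_force'],st['moment'],st['opening']*88,st['finger_force'])
s=snap('wrist','w2.png')
s=snap('side'); u,v=to_px(s,[.567,-.087,.05])[0].astype(int);print(u,v)
side=cv2.resize(s['image'][v-40:v+60,u-50:u+90],(560,400),interpolation=cv2.INTER_CUBIC)
w=cv2.imread('pics/w2.png')[60:360,100:460]
cv2.imwrite('pics/c2.png',cv2.hconcat([cv2.copyMakeBorder(w,0,100,0,0,cv2.BORDER_CONSTANT),side[:,:430,::-1]]))
```

```text
[ 0.5709 -0.0855  0.0553] [ 2.8905 -1.8369  5.5394] [-0.469  -0.7262  0.0101] 35.19509493445926 12.000977187417448
289 196
```

View pics/c2.png

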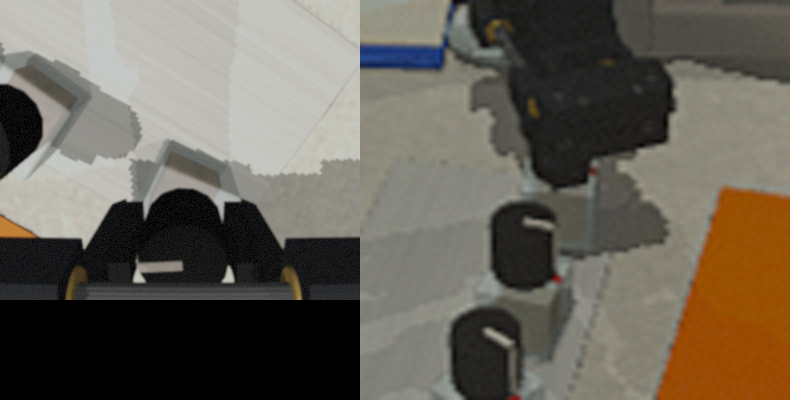

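The cap turned with the gripper, but the body's angle is unclear here. Release, rise and look.

Emit:
carry_out(rows=[[[0,0,0],[0,0,0],0.3],[[0,0,0],[0,0,0],0.3],[[0,0,0],[0,0,0],0.3],[[0,0,-5],[0,0,0],0.3],[[0,0,-10],[0,0,0],0.3],[[0,0,-12],[0,0,0],0.3],[[0,0,-12],[0,0,0],0.3]])

```text
clock: 8.35
tool_pos: [0.57, -0.0849, 0.1771]
eef_rot: [0.966, 0.257, 0.002, 0.001]
contact_force: [0.4, -0.5, 0.2]
opening: 0.701
finger_force: 0.0
```

Run:
```python
from h import *
np.set_printoptions(precision=4,suppress=True)
st=r.get_state();print(st['tool_pos'],st['contact_force'],st['moment'],st['opening']*88)
s=snap('wrist','w3.png'); print(to_px(s,[.5675,-.0865,.083]))
```

```text
[ 0.57   -0.0849  0.1771] [ 0.4484 -0.4823  0.2069] [-0.002   0.1572  0.0201] 61.663671665984594
[[282.3505 215.4488]]
```

View pics/w3.png

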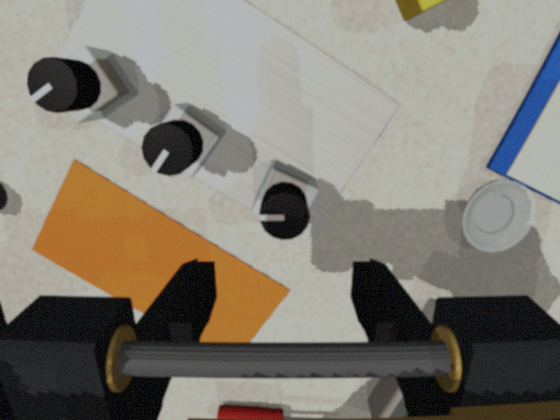

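Jar 3's body stayed aligned with the plate (edges at about 28° in view, like the plate), while its line turned 60° (line at (270,218) pointing left). Jar 3 is loose, so it goes to orange.

Run:
```python
from h import *
np.set_printoptions(precision=4,suppress=True)
s=snap('wrist'); w=to_world(s,[[285,210],[174,147],[62,84]],.083); print(w)
t=[*w[0][:2],.055]; print(rel(t))
T=R.from_quat(r.get_state()['eef_rot'])
print(T.inv().apply(np.array([.4265,-.093,.055])-t)*100)
```

```text
[[ 0.5709 -0.0852  0.083 ]
 [ 0.5725 -0.0001  0.083 ]
 [ 0.5736  0.0811  0.083 ]]
[ 0.22  0.26 11.88]
[-12.9163  -6.5073   0.02  ]
```

Emit:
carry_out(rows=[[[0.2,0.2,5],[0,0,0],0.3],[[0.2,0.2,9],[0,0,0],0.3],[[0.2,0.2,11.8],[0,0,0],0.3],[[0.2,0.2,11.8],[0,0,0],0.3],[[0.2,0.2,11.8],[0,0,0],0.3],[[0.2,0.2,11.8],[0,0,0],0.7],[[0.2,0.2,11.8],[0,0,0],0.7],[[0.2,0.2,11.8],[0,0,0],0.7],[[0.2,0.2,11.8],[0,0,0],0.7]], newtons=20)

```text
clock: 9.35
tool_pos: [0.572, -0.0853, 0.0573]
eef_rot: [0.966, 0.257, 0.001, 0.0]
contact_force: [-0.6, 0.6, 4.1]
opening: 0.402
finger_force: 20.0
```

Emit:
carry_out(rows=[[[0,0,-2],[0,0,0],0.7],[[0,0,-4],[0,0,0],0.7],[[-4,-2,-5],[0,0,0],0.7],[[-8,-4,-5],[0,0,0],0.7],[[-11,-5.5,-5],[0,0,0],0.7],[[-12.9,-6.5,-5],[0,0,0],0.7],[[-12.9,-6.5,-4],[0,0,0],0.7],[[-12.9,-6.5,-2],[0,0,0],0.7],[[-12.9,-6.5,-0.6],[0,0,0],0.7],[[-12.9,-6.5,0],[0,0,0],0.7],[[-12.9,-6.5,0],[0,0,0],0.7],[[-12.9,-6.5,0],[0,0,0],0.7]])

```text
clock: 10.55
tool_pos: [0.428, -0.0932, 0.0562]
eef_rot: [0.966, 0.257, 0.0, 0.0]
contact_force: [0.2, -0.4, -2.7]
opening: 0.4
finger_force: 20.0
```

Run:
```python
from h import *
np.set_printoptions(precision=4,suppress=True)
st=r.get_state();print(st['tool_pos'],st['contact_force'],st['moment'],st['opening']*88,st['q'])
```

```text
[ 0.428  -0.0932  0.0562] [ 0.2058 -0.4105 -2.6789] [-0.0264  0.1114  0.0306] 35.201655592941094 [ 0.0834  0.8337  0.0422  2.2559 -0.5449  0.0603 -0.3946]
```

Still hanging (−2.7 N); lower a bit, release, rise.

Emit:
carry_out(rows=[[[0,0,0.1],[0,0,0],0.7],[[0,0,0.2],[0,0,0],0.7],[[0,0,0.2],[0,0,0],0.7]])

```text
clock: 10.85
tool_pos: [0.4285, -0.093, 0.0553]
eef_rot: [0.966, 0.257, 0.001, 0.0]
contact_force: [1.5, 1.8, 9.6]
opening: 0.4
finger_force: 20.0
```

Emit:
carry_out(rows=[[[0,0,-0.1],[0,0,0],0.3],[[0,0,-0.1],[0,0,0],0.3],[[0,0,-0.1],[0,0,0],0.3],[[0,0,-5],[0,0,0],0.3],[[0,0,-9],[0,0,0],0.3]])

```text
clock: 11.35
tool_pos: [0.4261, -0.0931, 0.1443]
eef_rot: [0.966, 0.257, -0.002, -0.001]
contact_force: [1.7, -0.5, -0.3]
opening: 0.697
finger_force: 0.0
```

Emit:
carry_out(rows=[[[3,0,-3],[0,0,-8],0.3],[[7,-0.5,-3],[0,0,-16],0.3],[[11,-1,-3],[0,0,-24],0.3],[[15,-1,-3],[0,0,-32],0.3],[[17,-1.2,-3],[0,0,-40],0.3],[[17,-1.2,-3],[0,0,-48],0.3],[[17,-1.2,-3],[0,0,-56],0.3],[[17,-1.2,-3],[0,0,-60],0.3],[[17,-1.2,-3],[0,0,-60],0.3],[[17,-1.2,-3],[0,0,-60],0.3]])

```text
clock: 12.35
tool_pos: [0.5684, 0.0016, 0.1741]
eef_rot: [0.709, 0.705, -0.0, -0.0]
contact_force: [-0.7, 0.1, -1.2]
opening: 0.703
finger_force: 0.0
```

Run:
```python
from h import *
np.set_printoptions(precision=4,suppress=True)
st=r.get_state();print(st['clock'],st['tool_pos'],R.from_quat(st['eef_rot']).as_matrix(),st['contact_force'],st['q'])
s=snap('wrist','w4.png'); print(to_px(s,[.570,.002,.083]))
```

```text
12.35 [0.5684 0.0016 0.1741] [[ 0.0054  1.     -0.0006]
 [ 1.     -0.0054  0.    ]
 [ 0.     -0.0006 -1.    ]] [-0.6661  0.0608 -1.2336] [-0.1512  0.7041  0.1144  1.8125 -0.1254  0.6327  0.0321]
[[286.538  211.9363]]
```

View pics/w4.png

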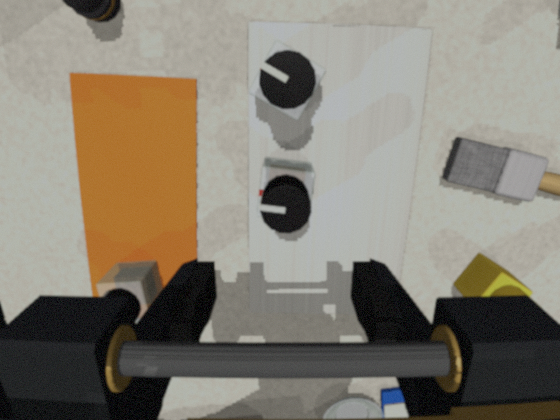

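Jar 2's cap is at (286,204) with its dot at (262,193), and jar 1's cap is at (288,79). The placed jar is visible on orange. Twist-testing jar 2.

Emit:
carry_out(rows=[[[0.3,0.1,5],[0,0,0],0.3],[[0.3,0.1,9],[0,0,0],0.3],[[0.3,0.1,11.8],[0,0,0],0.3],[[0.3,0.1,11.8],[0,0,0],0.3],[[0.3,0.1,11.8],[0,0,0],0.3],[[0.3,0.1,11.8],[0,0,0],0.7],[[0.3,0.1,11.8],[0,0,0],0.7],[[0.3,0.1,11.8],[0,0,0],0.7]], newtons=12)

```text
clock: 13.2
tool_pos: [0.5706, 0.0048, 0.0577]
eef_rot: [0.708, 0.706, 0.001, 0.001]
contact_force: [0.2, 0.5, 0.1]
opening: 0.454
finger_force: 0.0
```

Emit:
carry_out(rows=[[[0,0,0],[0,0,8],0.7],[[0,0,0],[0,0,16],0.7],[[0,0,0],[0,0,24],0.7],[[0,0,0],[0,0,32],0.7],[[0,0,0],[0,0,40],0.7],[[0,0,0],[0,0,48],0.7],[[0,0,0],[0,0,56],0.7],[[0,0,0],[0,0,60],0.7],[[0,0,0],[0,0,60],0.7],[[0,0,0],[0,0,60],0.7]])

```text
clock: 14.2
tool_pos: [0.5703, 0.0045, 0.0573]
eef_rot: [0.966, 0.258, 0.001, 0.0]
contact_force: [-1.5, -0.8, 7.2]
opening: 0.404
finger_force: 12.0
```

Emit:
carry_out(rows=[[[0,0,0],[0,0,60],0.3],[[0,0,0],[0,0,0],0.3],[[0,0,0],[0,0,0],0.3]])

```text
clock: 14.5
tool_pos: [0.5699, 0.0052, 0.0565]
eef_rot: [0.966, 0.259, 0.0, -0.0]
contact_force: [0.4, 0.3, 0.1]
opening: 0.654
finger_force: 0.0
```

Emit:
carry_out(rows=[[[0,0,-5],[0,0,0],0.3],[[0,0,-10],[0,0,0],0.3],[[0,0,-12],[0,0,0],0.3],[[0,0,-12],[0,0,0],0.3]])

```text
clock: 14.9
tool_pos: [0.5719, 0.0047, 0.1796]
eef_rot: [0.967, 0.256, 0.003, 0.001]
contact_force: [0.8, 0.8, -0.2]
opening: 0.702
finger_force: 0.0
```

Run:
```python
from h import *
np.set_printoptions(precision=4,suppress=True)
st=r.get_state();print(st['tool_pos'],st['opening'])
s=snap('wrist','w5.png'); print(to_px(s,[.570,.005,.083]))
```

```text
[0.5719 0.0047 0.1796] 0.7015980727453625
[[280.3637 212.6082]]
```

View pics/w5.png

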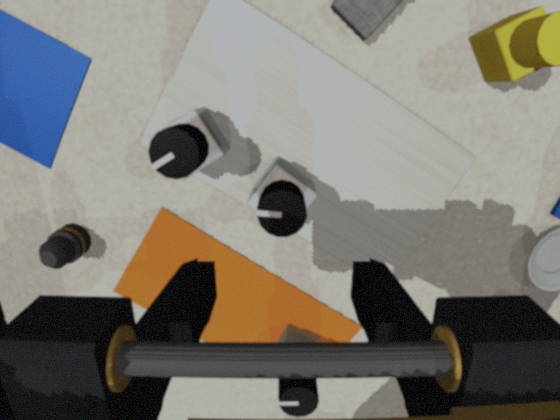

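Jar 2's body kept its angle to the plate while the line turned left, at (265,214), and the dot is hidden. Jar 2 is loose too, so carry it to orange.

Emit:
carry_out(rows=[[[0,0,5],[0,0,0],0.3],[[0,0,9],[0,0,0],0.3],[[0,0,12],[0,0,0],0.3],[[0,0,12],[0,0,0],0.3],[[0,0,12],[0,0,0],0.7],[[0,0,12],[0,0,0],0.7],[[0,0,12],[0,0,0],0.7],[[0,0,12],[0,0,0],0.7],[[0,0,12],[0,0,0],0.7]], newtons=20)

```text
clock: 15.85
tool_pos: [0.5707, 0.0048, 0.0576]
eef_rot: [0.966, 0.257, 0.001, 0.0]
contact_force: [-0.3, 0.1, 6.0]
opening: 0.404
finger_force: 20.0
```

Emit:
carry_out(rows=[[[0,0,-2],[0,0,0],0.7],[[0,0,-4],[0,0,0],0.7],[[-4,-2,-5],[0,0,0],0.7],[[-7,-3.5,-5],[0,0,0],0.7],[[-10,-5,-5],[0,0,0],0.7],[[-11.6,-5.6,-5],[0,0,0],0.7],[[-11.6,-5.6,-4],[0,0,0],0.7],[[-11.6,-5.6,-2],[0,0,0],0.7],[[-11.6,-5.6,-0.6],[0,0,0],0.7],[[-11.6,-5.6,0],[0,0,0],0.7],[[-11.6,-5.6,0.1],[0,0,0],0.7],[[-11.6,-5.6,0.1],[0,0,0],0.7]])

```text
clock: 17.05
tool_pos: [0.4423, -0.0037, 0.056]
eef_rot: [0.966, 0.257, 0.001, -0.0]
contact_force: [0.8, 1.6, 1.7]
opening: 0.403
finger_force: 20.0
```

Emit:
carry_out(rows=[[[0,0,0],[0,0,0],0.3],[[0,0,0],[0,0,0],0.3],[[0,0,0],[0,0,0],0.3],[[0,0,-5],[0,0,0],0.3],[[0,0,-9],[0,0,0],0.3]])

```text
clock: 17.55
tool_pos: [0.4402, -0.0045, 0.1456]
eef_rot: [0.966, 0.257, -0.002, -0.001]
contact_force: [1.5, -1.5, 0.3]
opening: 0.701
finger_force: 0.0
```

Emit:
carry_out(rows=[[[3,0,-3],[0,0,-8],0.3],[[7,-0.5,-3],[0,0,-16],0.3],[[11,-1,-3],[0,0,-24],0.3],[[14,-1,-3],[0,0,-32],0.3],[[15.6,-1.2,-3],[0,0,-40],0.3],[[15.6,-1.2,-3],[0,0,-48],0.3],[[15.6,-1.2,-3],[0,0,-56],0.3],[[15.6,-1.2,-3],[0,0,-60],0.3],[[15.6,-1.2,-3],[0,0,-60],0.3],[[15.6,-1.2,-3],[0,0,-60],0.3]])

```text
clock: 18.55
tool_pos: [0.5703, 0.0835, 0.1752]
eef_rot: [0.709, 0.705, -0.0, -0.0]
contact_force: [-0.3, 0.7, 0.1]
opening: 0.699
finger_force: 0.0
```

Run:
```python
from h import *
np.set_printoptions(precision=4,suppress=True)
st=r.get_state();print(st['clock'],st['tool_pos'],st['eef_rot'])
s=snap('wrist','w6.png'); print(to_px(s,[.5715,.0845,.083]))
```

```text
18.55 [0.5703 0.0835 0.1752] [ 0.709   0.7052 -0.0002 -0.0002]
[[285.9077 210.4947]]
```

View pics/w6.png

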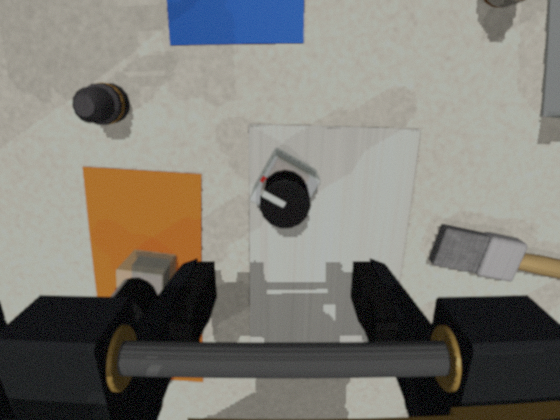

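Jar 1's cap is at (286,199), with the dot at (263,180) in line with the white mark. Twist-testing it.

Emit:
carry_out(rows=[[[0.4,0.1,5],[0,0,0],0.3],[[0.4,0.1,9],[0,0,0],0.3],[[0.4,0.1,11.8],[0,0,0],0.3],[[0.4,0.1,11.8],[0,0,0],0.3],[[0.4,0.1,11.8],[0,0,0],0.7],[[0.4,0.1,11.8],[0,0,0],0.7],[[0.4,0.1,11.8],[0,0,0],0.7],[[0.4,0.1,11.8],[0,0,0],0.7],[[0.4,0.1,11.8],[0,0,0],0.7]], newtons=12)

```text
clock: 19.5
tool_pos: [0.5722, 0.0878, 0.0587]
eef_rot: [0.708, 0.706, 0.001, 0.0]
contact_force: [-1.8, 0.9, 7.3]
opening: 0.404
finger_force: 11.9
```

Emit:
carry_out(rows=[[[0,0,0],[0,0,8],0.7],[[0,0,0],[0,0,16],0.7],[[0,0,0],[0,0,24],0.7],[[0,0,0],[0,0,32],0.7],[[0,0,0],[0,0,40],0.7],[[0,0,0],[0,0,48],0.7],[[0,0,0],[0,0,56],0.7],[[0,0,0],[0,0,60],0.7],[[0,0,0],[0,0,60],0.7],[[0,0,0],[0,0,60],0.7]])

```text
clock: 20.5
tool_pos: [0.5741, 0.0873, 0.0586]
eef_rot: [0.966, 0.258, 0.003, 0.001]
contact_force: [3.0, -1.2, 5.9]
opening: 0.403
finger_force: 11.9
```

Emit:
carry_out(rows=[[[0,0,0],[0,0,0],0.3],[[0,0,0],[0,0,0],0.3],[[0,0,0],[0,0,0],0.3],[[0,0,-5],[0,0,0],0.3],[[0,0,-10],[0,0,0],0.3],[[0,0,-12],[0,0,0],0.3],[[0,0,-12],[0,0,0],0.3]])

```text
clock: 21.2
tool_pos: [0.5733, 0.0876, 0.1802]
eef_rot: [0.966, 0.257, 0.003, 0.0]
contact_force: [1.2, 0.6, -0.1]
opening: 0.699
finger_force: 0.0
```

Run:
```python
from h import *
np.set_printoptions(precision=4,suppress=True)
st=r.get_state();print(st['tool_pos'],st['opening'])
s=snap('wrist','w7.png'); print(to_px(s,[.571,.088,.083]))
```

```text
[0.5733 0.0876 0.1802] 0.6986711698919379
[[280.2644 212.5336]]
```

View pics/w7.png

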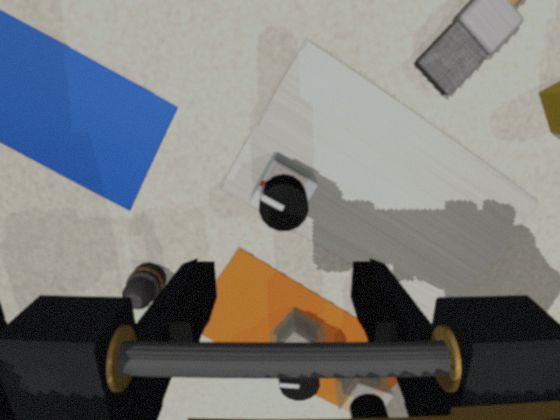

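Jar 1's dot (263,184) is still in line with its mark, so the jar turned whole and is tight. Carry it to blue.

Emit:
carry_out(rows=[[[0,0,5],[0,0,0],0.3],[[0,0,9],[0,0,0],0.3],[[0,0,12.1],[0,0,0],0.3],[[0,0,12.1],[0,0,0],0.3],[[0,0,12.1],[0,0,0],0.7],[[0,0,12.1],[0,0,0],0.7],[[0,0,12.1],[0,0,0],0.7],[[0,0,12.1],[0,0,0],0.7],[[0,0,12.1],[0,0,0],0.7]], newtons=20)

```text
clock: 22.15
tool_pos: [0.5727, 0.0875, 0.0576]
eef_rot: [0.966, 0.257, 0.001, 0.0]
contact_force: [0.2, -0.4, 6.1]
opening: 0.404
finger_force: 20.0
```

Emit:
carry_out(rows=[[[0,0,-2],[0,0,0],0.7],[[0,0,-4],[0,0,0],0.7],[[1.2,-4,-6],[0,0,0],0.7],[[2.4,-8,-6],[0,0,0],0.7],[[3.6,-12,-6],[0,0,0],0.7],[[4.8,-16,-6],[0,0,0],0.7],[[5.4,-18,-6],[0,0,0],0.7],[[5.4,-18,-4],[0,0,0],0.7],[[5.4,-18,-2],[0,0,0],0.7],[[5.4,-18,-0.6],[0,0,0],0.7],[[5.4,-18,0],[0,0,0],0.7],[[5.4,-18,0],[0,0,0],0.7]])

```text
clock: 23.35
tool_pos: [0.5288, 0.2702, 0.0565]
eef_rot: [0.966, 0.257, -0.0, -0.0]
contact_force: [0.4, -0.3, -2.9]
opening: 0.403
finger_force: 20.0
```

Emit:
carry_out(rows=[[[0,0,0.1],[0,0,0],0.7],[[0,0,0.15],[0,0,0],0.7],[[0,0,0.15],[0,0,0],0.7]])

```text
clock: 23.65
tool_pos: [0.5293, 0.2704, 0.056]
eef_rot: [0.966, 0.257, 0.0, -0.0]
contact_force: [-1.7, -0.7, 5.4]
opening: 0.399
finger_force: 20.0
```

Emit:
carry_out(rows=[[[0,0,0],[0,0,0],0.3],[[0,0,0],[0,0,0],0.3],[[0,0,0],[0,0,0],0.3],[[0,0,-5],[0,0,0],0.3],[[0,0,-10],[0,0,0],0.3],[[0,0,-14],[0,0,0],0.3],[[0,5,-18],[0,0,-8],1],[[0,10,-20],[0,0,-16],1],[[0,15,-20],[0,0,-24],1],[[0,20,-20],[0,0,-32],1],[[0,25,-20],[0,0,-40],1],[[0,25,-20],[0,0,-48],1]])

```text
clock: 24.85
tool_pos: [0.6553, 0.0457, 0.2554]
eef_rot: [0.779, 0.627, -0.001, 0.003]
contact_force: [-0.3, -1.1, -0.4]
opening: 0.181
finger_force: 0.0
```

Run:
```python
from h import *
np.set_printoptions(precision=4,suppress=True)
st=r.get_state();print(st['clock'],st['tool_pos'],st['eef_rot'],st['contact_force'])
s=snap('top'); a=s['image']; print(to_px(s,[[.531,.27,.082],[.442,-.004,.082],[.4285,-.093,.082]]))
c=a[190:310,90:360]
cv2.imwrite('pics/t2.png',cv2.resize(c,None,fx=2.9,fy=2.9,interpolation=cv2.INTER_CUBIC)[...,::-1])
s=snap('side'); c=s['image'][180:420,190:400]; cv2.imwrite('pics/s2.png',cv2.resize(c,None,fx=2.4,fy=2.4,interpolation=cv2.INTER_CUBIC)[...,::-1])
```

```text
24.85 [0.6553 0.0457 0.2554] [ 0.779   0.627  -0.0005  0.0027] [-0.3245 -1.0877 -0.4258]
[[157.1052 224.1935]
 [283.0647 268.8221]
 [324.9448 275.9901]]
```

View pics/t2.png

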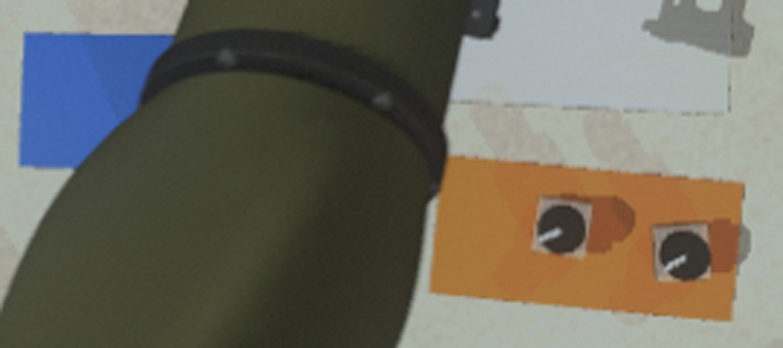

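View pics/s2.png

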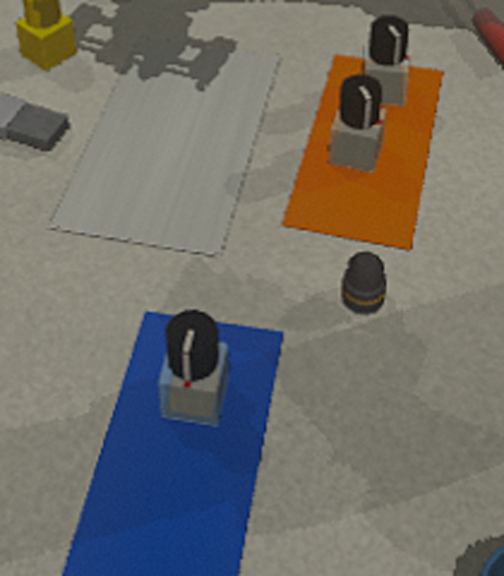

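Jar 1 stands on blue, its line still on its dot. Jars 2 and 3 stand on orange with their lines well off their dots. Now the blue key.

Emit:
carry_out(rows=[[[0,0,0],[0,0,-8],1],[[0,0,0],[0,0,-12],1],[[0,0,0],[0,0,-12],1]])

```text
clock: 25.25
tool_pos: [0.6525, 0.0564, 0.2545]
eef_rot: [0.708, 0.706, 0.0, -0.001]
contact_force: [0.7, 0.3, -0.8]
opening: 0.012
finger_force: 0.0
```

Run:
```python
from h import *
np.set_printoptions(precision=4,suppress=True)
print(rel([.4766,-.3225,.1]),rel([.56,-.2,.25]),r.get_state()['eef_rot'])
```

```text
[-37.98 -17.44  15.4 ] [-25.67  -9.16   0.41] [ 0.7083  0.7059  0.0003 -0.0011]
```

Emit:
carry_out(rows=[[[-38,-17.4,5],[0,0,0],1],[[-38,-17.4,5],[0,0,0],1],[[-38,-17.4,5],[0,0,0],1],[[-38,-17.4,5],[0,0,0],1],[[-38,-17.4,5],[0,0,0],1],[[-38,-17.4,5],[0,0,0],1],[[-38,-17.4,5],[0,0,0],1],[[-38,-17.4,5],[0,0,0],1],[[-38,-17.4,5],[0,0,0],1],[[-38,-17.4,10],[0,0,0],1],[[-38,-17.4,15],[0,0,0],1],[[-38,-17.4,15],[0,0,0],1]])

```text
clock: 26.45
tool_pos: [0.4745, -0.3213, 0.0988]
eef_rot: [0.709, 0.705, -0.001, -0.007]
contact_force: [-1.1, 1.1, -0.4]
opening: 0.008
finger_force: 0.0
```

Run:
```python
from h import *
np.set_printoptions(precision=4,suppress=True)
s=snap('wrist'); h=cv2.cvtColor(s['image'],cv2.COLOR_RGB2HSV).astype(int)
for n,m,p in(('blue',(h[...,1]>120)&(h[...,0]>100)&(h[...,0]<125),[.4766,-.3225,.049]),):
    u,v=to_px(s,p)[0]; a=np.zeros(m.shape,np.uint8); ui,vi=int(u),int(v); a[vi-45:vi+45,ui-45:ui+45]=m[vi-45:vi+45,ui-45:ui+45]
    k=cv2.moments(a,True); c=[k['m10']/k['m00'],k['m01']/k['m00']]; print(u,v,k['m00'],c,to_world(s,c,.048))
print(rel([.4766,-.3225,.050]),r.get_state()['tool_pos'],r.get_state()['contact_force'])
s=snap('top'); c=s['image'][195:310,90:360]
cv2.imwrite('pics/t3.png',cv2.resize(c,None,fx=2.9,fy=2.9,interpolation=cv2.INTER_CUBIC)[...,::-1])
```

```text
288.8035341000857 238.26130346417582 1425.0 [289.4715789473684, 237.25192982456142] [[ 0.477  -0.3223  0.048 ]]
[0.02 0.04 5.23] [ 0.4765 -0.323   0.1023] [0.6615 0.2464 0.8943]
```

View pics/t3.png

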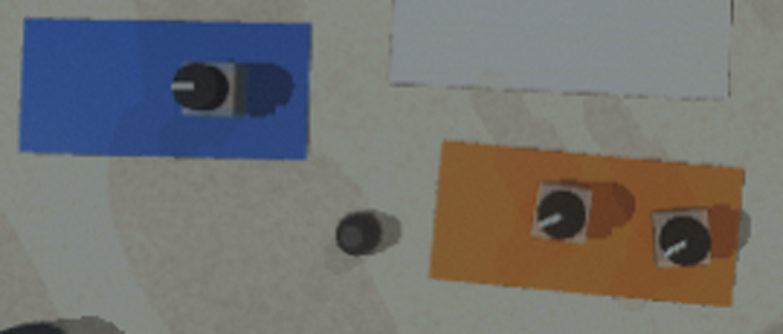

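All three jars are standing on their mats. Pressing blue.

Emit:
carry_out(rows=[[[0,0,3],[0,0,0],1],[[0,0,4.6],[0,0,0],1],[[0,0,5],[0,0,0],1],[[0,0,5],[0,0,0],1],[[0,0,5],[0,0,0],1]])

```text
clock: 27.05
tool_pos: [0.4795, -0.3264, 0.057]
eef_rot: [0.708, 0.706, 0.0, 0.002]
contact_force: [0.8, 0.5, -0.5]
opening: 0.004
finger_force: 0.0
```

Emit:
carry_out(rows=[[[0,0,0.1],[0,0,0],1],[[0,0,0.2],[0,0,0],1],[[0,0,0.2],[0,0,0],1]])

```text
clock: 27.35
tool_pos: [0.4782, -0.3258, 0.0531]
eef_rot: [0.708, 0.706, 0.0, 0.0]
contact_force: [0.0, 0.4, 0.3]
opening: 0.004
finger_force: 0.0
```

Emit:
carry_out(rows=[[[0.3,-0.15,0.2],[0,0,0],1],[[0.3,-0.15,0.3],[0,0,0],1],[[0.3,-0.15,0.3],[0,0,0],1],[[0.3,-0.15,0.3],[0,0,0],1]])

```text
clock: 27.75
tool_pos: [0.4765, -0.3226, 0.0497]
eef_rot: [0.708, 0.706, -0.0, -0.0]
contact_force: [0.7, -0.2, -0.3]
opening: -0.001
finger_force: 0.0
```

Emit:
carry_out(rows=[[[0,0,0.1],[0,0,0],1],[[0,0,0.15],[0,0,0],1],[[0,0,0.15],[0,0,0],1],[[0,0,0.15],[0,0,0],1]])

```text
clock: 28.15
tool_pos: [0.4767, -0.3228, 0.0485]
eef_rot: [0.708, 0.706, 0.0, 0.0]
contact_force: [-0.2, 0.2, 3.3]
opening: 0.005
finger_force: 1.9
```

Emit:
carry_out(rows=[[[0,0,0.1],[0,0,0],1],[[0,0,0.2],[0,0,0],1],[[0,0,0.3],[0,0,0],1],[[0,0,0.3],[0,0,0],1]])

```text
clock: 28.55
tool_pos: [0.4766, -0.3228, 0.0449]
eef_rot: [0.708, 0.706, -0.0, 0.0]
contact_force: [0.7, -1.3, 1.4]
opening: 0.007
finger_force: 0.7
```

Blue clicked. Orange next.

Emit:
carry_out(rows=[[[0,0,-2],[0,0,0],1],[[0,0,-3],[0,0,0],1],[[-2.5,0.4,-3],[0,0,0],1],[[-5.3,0.8,-3],[0,0,0],1],[[-5.3,0.8,-2],[0,0,0],1],[[-5.3,0.8,-1],[0,0,0],1],[[-5.3,0.8,-0.8],[0,0,0],1],[[-5.3,0.8,-0.8],[0,0,0],1],[[-5.3,0.8,-0.8],[0,0,0],1]])

```text
clock: 29.45
tool_pos: [0.4846, -0.3747, 0.0532]
eef_rot: [0.708, 0.706, 0.0, -0.0]
contact_force: [-0.8, -1.0, -0.2]
opening: 0.002
finger_force: 0.0
```

Run:
```python
from h import *
print(rel([.4845,-.3757,.050]),r.get_state()['tool_pos'],r.get_state()['contact_force'])
```

```text
[-0.1  -0.    0.32] [ 0.48455065 -0.37470625  0.05318314] [-0.84383083 -1.01996371 -0.17424946]
```

Emit:
carry_out(rows=[[[-0.1,0,0.2],[0,0,0],1],[[-0.1,0,0.4],[0,0,0],1],[[-0.1,0,0.45],[0,0,0],1],[[-0.1,0,0.45],[0,0,0],1]])

```text
clock: 29.85
tool_pos: [0.4846, -0.3768, 0.049]
eef_rot: [0.708, 0.706, 0.0, 0.0]
contact_force: [-0.7, -0.5, 2.3]
opening: 0.008
finger_force: 1.1
```

Emit:
carry_out(rows=[[[0,0,0.1],[0,0,0],1],[[0,0,0.2],[0,0,0],1],[[0,0,0.3],[0,0,0],1],[[0,0,0.34],[0,0,0],1],[[0,0,0.34],[0,0,0],1]])

```text
clock: 30.35
tool_pos: [0.4845, -0.3768, 0.0451]
eef_rot: [0.708, 0.706, 0.0, 0.0]
contact_force: [1.0, -0.2, 0.3]
opening: 0.004
finger_force: 0.5
```

Orange clicked. Rise, let the arm settle, and compare the jars with the last picture.

Emit:
carry_out(rows=[[[0,0,-4],[0,0,0],1],[[0,0,-8],[0,0,0],1],[[0,0,-12],[0,0,0],1],[[0,0,-12],[0,0,0],1],[[0,0,-12],[0,0,0],1],[[0,0,-12],[0,0,0],1],[[0,0,-12],[0,0,0],1],[[0,0,-12],[0,0,0],1]])

```text
clock: 31.15
tool_pos: [0.4838, -0.3762, 0.164]
eef_rot: [0.708, 0.706, -0.0, -0.001]
contact_force: [0.3, -0.4, 0.5]
opening: 0.005
finger_force: 0.0
```

Run:
```python
from h import *
s=snap('top'); c=cv2.resize(s['image'][195:310,90:360],None,fx=2.9,fy=2.9,interpolation=cv2.INTER_CUBIC)[...,::-1]
d=cv2.absdiff(c,cv2.imread('pics/t3.png')).max(2); 
n,l,st,ce=cv2.connectedComponentsWithStats((d>40).astype(np.uint8)); print([(x[4],y) for x,y in zip(st[1:],ce[1:]) if x[4]>40])
print(r.get_state()['contact_force'],np.abs(r.get_state()['qd']).max())
```

```text
[]
[-0.60259433  0.38880718 -0.55550884] 0.006071658036798625
```

Nothing has moved; handing in.

```bash
python3 -c "
from plant import r
print(r.finish_job())"
```

```text
the job is handed in; nothing more can be done
None
```

The job is handed in, with no verdict shown: green was pressed to its click, the one tight jar stands on blue, the two loose jars stand on orange with caps turned about 60°, and blue then orange were clicked.

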